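# Set a clay-slab height stop on its gauge paddle

### The arm

A 6-joint arm with a two-finger parallel gripper is mounted at the origin on the work surface. World frame = base frame: x ahead of the robot, y to its left, z up, the work surface at z = 0. Lengths are in m, angles in degrees, forces in N, time in s.
With the tool pointing down it reaches from about 0.375 to 0.9 m from the base axis. Payload 3.1 kg.
Tool frame: the origin (TCP) lies midway between the tips of the shut fingers; the grasp point (between the pads) lies 19 mm behind it; z points along the fingers, y is the line along which they close (so a half turn about z gives the same grasp; the last joint's range is limited). The gripper opens to 85 mm and grips with 20 to 120 N. Pads are 22 mm wide; open, the fingers measure 114 mm over their backs; the gripper's body (76 mm by 85 mm) begins 54 mm behind the grasp point. The pads swing forward as they close: fully open they stand 13 mm farther back than shut.
Start: joints at [-82.649, 30.224, 82.088, -0, 67.689, -10.227], TCP at [0.189, -0.596, 0.231] pointing down, gripper open.
Joint ranges: [-176.69, 176.69], [-43.24, 126.21], [12.49, 139.97], [-82, 262], [0, 151.66], [-163.58, 163.58]. Speed limits (degrees/s): [159.86, 159.86, 180, 180, 180, 180].

### API

Orientations are given as a 3x3 rotation matrix whose columns are the frame's x, y, z axes.
In Python, from bench import arm, eyes gives the robot as it stands.
- The arm moves only by the tool carry_out, never from a script. Its argument "moves" is a list of rows, each a list of 4 numbers: the shift along the world's x, y, z each as a share of 25 mm, from -1 to 1, then the turn about the world's z as a share of 0.12 rad, from -1 to 1. In form: [[x, y, z, twist], ...]. A call has exactly 5 rows; each row shifts and turns the commanded pose from where the row before left it; what a row does not reach is not made up. A row lasts 1/10 s, in which the tool goes at most 50 mm and 8.59 degrees, less where a joint would pass 70% of its speed; a pose out of reach is approached as far as the arm can. A call with a number of a shift or a turn outside -1 to 1 is refused whole. A call with a gripper value outside its range is refused whole. "fingers" is the opening, from 0 (shut) to 1 (fully open), set as the call begins (left out, the last holds). The fingers move at their own pace and stop on an object; "force" is the grip in N (left out, the last holds). Time passes only in rows, so rows that do not move let the fingers close, or fill a call up. It gives the time, the measured TCP pose, the force, the opening and the grip force at its end, in the units of the state.
- arm.get_state(): the state, without advancing time (a new reading comes with each control period).
- eyes.get_image(name): name is "side" or "top"; returns (picture, depth): 420x560x3 uint8, red, green, blue; 420x560 float32, m along the optical axis (not along the pixel's ray), 0 where there is no reading.
- eyes.camera_model(name): a dict with "fovy" (degrees; the focal length in pixels is half the picture's height over the tangent of half this angle, whatever the lens; pixels are square), "cx", "cy" (the principal point, pixels), "view" (4x4, takes a point from world to camera coordinates). Camera axes: x right, y down, z forward; pixel columns grow to the right and rows downward; lengths in m; the calibration is good to about 2 mm. A picture is of the moment at which its call begins. camera_model takes no time and is no camera call.
- arm.finish_job(): hands the job in; it is judged then, once.
The state is a dict: "time": time; "q": joint angles; "joint_vel": joint speeds; "effort": joint torques, N m; "tool_pos": TCP position; "tool_rot": TCP orientation; "wrist_force": force on the tool from outside, world axes, zero at the start; "ft_torque": the same for the moment, N m; "finger_gap": opening from 0.0 (shut) to 1.0 (fully open); "finger_force": force on a finger pad.
Only numpy, scipy, OpenCV 4.12 (cv2) and the standard library are available. Lean on these libraries where they do the work, as an engineer would, in place of code of your own. Each camera call takes 0.05 s, during which the arm holds its last target. There are 200 camera calls.

### The job

Take the wooden gauge paddle by its upright handle, lay its bare end flat on the stand's bed squarely under the screw foot, and let go of it. Then turn the knurled thumbscrew on top of the stand clockwise until the foot seats on the paddle, back it off a quarter turn, and finish still gripping the thumbscrew there, as if a colleague were about to tighten the lock nut. Leave the paddle under the foot and do not disturb the other things on the table.

Things in the scene. Friction and masses are not known exactly. Their poses are not given: they have to be found in the camera images.
- stand: Fixed C-shaped metal stand. Origin on the table directly under the vertical screw axis, z up. Its bed is an aluminium plate 12 mm thick, 100 mm wide (x from -50 to 50), y from -130 to 90; its top is at z = 12 mm. A square post (36 mm) stands on the bed at y = 46 to 82 and carries a grey overhanging arm 40 mm wide, y from -22 to 82, z from 73 to 95 mm. The throat under the arm is open towards -y: the paddle goes in there, moving along +y, with its handle left outside at -y.
- knob (a joint): Turn of the thumbscrew, rad: grows as it is turned clockwise seen from above (tightening). Each rad lowers the foot 2 mm. It seats, with a hard stop, at 5.0 rad, which is where the foot presses lightly on the top of a 12 mm paddle lying on the bed; with no paddle it stops there too. At the start it stands 2.6 to 4 rad short of that. Light friction (0.05 N m) keeps it where it is left.
- knob_grip (a point): Centre of the brass knurled thumbscrew head, half-way up: an upright cylinder 36 mm in diameter and 28 mm tall on the screw axis, 121 mm above the table, free all round; its underside is 12 mm above the stand's arm (on an 18 mm wide collar). It turns in place and does not rise or fall. A dark radial mark on its top shows its turn (it points to the stand's +y, over the post, at joint value 0).
- foot_face (a point): Centre of the underside of the screw's round steel foot, 18 mm in diameter, on the screw axis under the stand's arm. It goes down as the thumbscrew is tightened, from at least 5 mm above the paddle's top at the start.
- gauge_grip (a point): Centre of the part of the paddle's handle to grip, 37 mm above the paddle's underside. The loose paddle (about 0.2 kg) is a flat wooden strip 40 mm wide and 12 mm thick with an upright steel block handle on it, 14 mm thick (along x), 40 mm long (along y), from 12 to 52 mm above the underside. Axes are the paddle's: z up, y along the strip to its bare end. The strip runs from y = -25 to y = +140 mm from the handle's centre.
- gauge_pad (a point): Point on the top face of the paddle's strip, 20 mm from its bare end, 120 mm along +y from the handle's centre; the foot should come down here. Same axes as the paddle. Anywhere that puts the whole foot on the strip is right.
- mug: Bystander: white mug, 76 mm wide, 85 mm tall. Leave alone. Origin at its underside
- bowl: Bystander: terracotta bowl, 110 mm wide, 45 mm tall. Leave alone. Origin at its underside
- jar: Bystander: capped glass jar, 60 mm wide, 100 mm tall. Leave alone. Origin at its underside
- modeltool: Bystander: wooden-handled brush lying flat. Leave alone. Origin at its underside
- scraper: Bystander: spatula lying flat. Leave alone. Origin at its underside
- tile: Bystander: terracotta tile 100 x 100 x 10 mm. Leave alone. Origin at its underside
- disc: Bystander: plaster disc 70 mm wide, 14 mm thick. Leave alone. Origin at its underside
Mind the look-alikes: they are no part of the job. Leave any pink look-alike of the stand alone.

How it is judged (in metres and radians):
On the way, in this order (a step that is already met when the one before it is completed fails the run):
1. the paddle lies flat on the bed with its bare end under the foot, and is let go (x of foot_face in the frame of gauge_pad between -0.014 and 0.014 m and y of foot_face in the frame of gauge_pad between -0.045 and 0.013 m and angle between gauge_pad's own z axis and vertical below 0.06 rad and z of gauge_pad in the frame of stand between 0.021 and 0.027 m and contact force between the fingers and gauge below 0.3 N), for 0.2 s.
2. the thumbscrew is seated: at its stop, the foot pressing on the paddle (x of foot_face in the frame of gauge_pad between -0.014 and 0.014 m and y of foot_face in the frame of gauge_pad between -0.045 and 0.013 m and angle between gauge_pad's own z axis and vertical below 0.06 rad and z of gauge_pad in the frame of stand between 0.021 and 0.027 m and value of joint knob above 4.93 rad and contact force between foot and gauge above 0.8 N), for 0.1 s.
At the end, for the whole second after the job is handed in: The thumbscrew stands a quarter turn (90 degrees, within 21 degrees) back from its seat, still, gripped by the fingers with over 2 N; the paddle lies flat on the bed, the whole foot above its strip, untouched by the robot and free of the foot (all of step 1 and value of joint knob between 3.05 and 3.81 rad and velocity of joint knob between -0.1 and 0.1 rad/s and contact force between the fingers and knob above 2 N and contact force between each of foot, the arm and gauge below 0.3 N); the arm keeps its last pose, push and grip.
It fails at once if one of the other things on the table is moved over 30 mm (distance of any of mug, bowl, jar, modeltool, scraper, tile, disc from where it was at the start of the episode above 0.03 m).
It fails at once if an upright thing is tipped (angle between any of mug, bowl, jar's own z axis and vertical above 0.4 rad).
It also fails if it takes over 51 s, if anything falls off the work surface, if the arm or the gripper's body presses on something with over 40 N, if the wrist force passes 120 N, or if a joint passes its speed limit or range.

## Working session

There is one attempt and no reset: what is moved stays moved. The work goes in short steps, Python scripts to look and compute and a tool call to move; the robot and the scene stay as the last step left them, time stands still between calls to the robot, and variables do not carry over. Pictures are saved under pics/ and viewed, at most 10 in all, crops included, and the job is handed in when it is done.

Besides the shell and the picture viewer there is one more tool, called after "Request:" by a JSON object that holds its "method" and its "body". carry_out: Moves the arm, as the interface text tells. Its arguments: {"type":"object","properties":{"moves":{"type":"array"},"fingers":{"type":"number"},"force":{"type":"number"}},"required":["moves"]}

```bash
mkdir -p pics
cat > h.py <<'E'
import numpy as np, cv2
from bench import arm, eyes
def shot(n,save=None):
    im,d=eyes.get_image(n)
    if save: cv2.imwrite('pics/'+save,im[:,:,::-1])
    return im,d
def cam(n):
    m=eyes.camera_model(n); f=210/np.tan(np.radians(m['fovy'])/2); return f,m['cx'],m['cy'],np.array(m['view'])
def ray(n,u,v):
    f,cx,cy,V=cam(n); d=V[:3,:3].T@np.array([(u-cx)/f,(v-cy)/f,1]); return -V[:3,:3].T@V[:3,3],d
def onz(n,u,v,z):
    o,d=ray(n,u,v); return o+d*(z-o[2])/d[2]
def depthpts(n,d):
    f,cx,cy,V=cam(n); v,u=np.mgrid[:420,:560]
    P=np.stack([(u-cx)/f*d,(v-cy)/f*d,d],-1); return (P-V[:3,3])@V[:3,:3]
def proj(n,p):
    f,cx,cy,V=cam(n); c=V[:3,:3]@np.array(p)+V[:3,3]; return cx+f*c[0]/c[2],cy+f*c[1]/c[2]
E
python3 - <<'E'
from h import *
a,_=shot('side','s1.png'); b,_=shot('top','t1.png')
for n in('side','top'): print(n,cam(n));
E
```

```text
side (np.float64(546.0797231169691), 276.0555303620644, 209.56156518814237, array([[-0.79632914, -0.60469965,  0.01407949,  0.40523405],
       [-0.45438988,  0.58269801, -0.67378992,  0.29744012],
       [ 0.39923644, -0.54295613, -0.73878881,  1.5121018 ],
       [ 0.        ,  0.        ,  0.        ,  1.        ]]))
top (np.float64(403.17620276116344), 274.83591602258565, 206.530505045343, array([[ 0.02731724, -0.9994326 , -0.01970387,  0.01399136],
       [-0.99073551, -0.02444585, -0.1335872 ,  0.52060392],
       [ 0.13302973,  0.02317056, -0.99084117,  1.21767639],
       [ 0.        ,  0.        ,  0.        ,  1.        ]]))
```

View pics/s1.png

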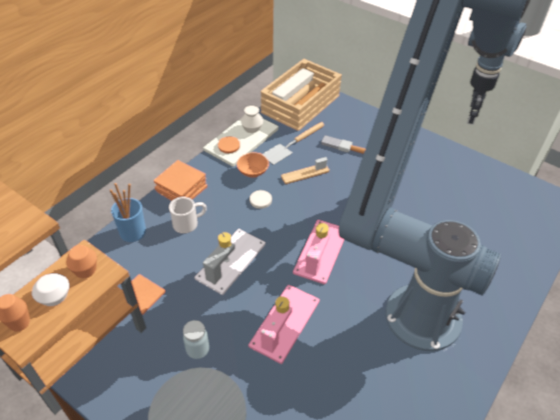

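View pics/t1.png

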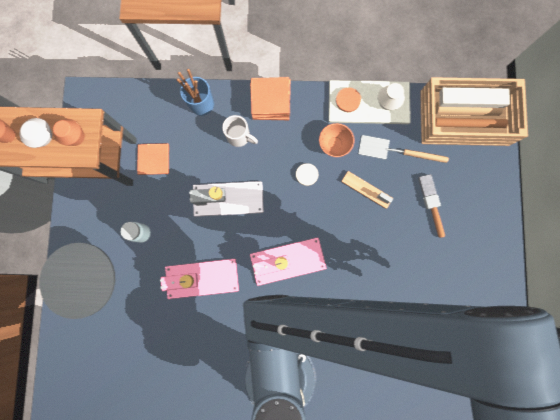

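The pictures show the grey stand at about (228,198) in top, with its brass knob at (215,193) and the throat facing right. The paddle is at (367,190), with its handle at about (384,198) and its bare end up-left. Next I measure them.

```bash
cat > m.py <<'E'
from h import *
def comp(mask,box):
    m=np.zeros(mask.shape,np.uint8); x0,y0,x1,y1=box; m[y0:y1,x0:x1]=mask[y0:y1,x0:x1]
    n,l,s,c=cv2.connectedComponentsWithStats(m); i=1+np.argmax(s[1:,4]); return l==i,c[i],s[i]
if __name__=='__main__':
    out=[]
    for n,kb,pb in(('top',(195,175,235,212),(335,165,400,215)),('side',(210,225,240,255),(275,150,335,190))):
        im,d=shot(n); P=depthpts(n,d); hsv=cv2.cvtColor(im,cv2.COLOR_RGB2HSV)
        H,S,V=[hsv[...,i].astype(int) for i in range(3)]
        k,c,s=comp((H>18)&(H<32)&(S>120)&(V>90),kb); q=P[k]; t=q[q[:,2]>q[:,2].max()-.012]
        print(n,'knob',c,s,'topz',np.percentile(q[:,2],[10,50,90]).round(3),t.mean(0).round(4))
        w,c,s=comp((H>8)&(H<25)&(S>70)&(V>100),pb); q=P[w]; q=q[(q[:,2]<.03)]
        print(n,'strip',c,s,np.percentile(q[:,2],[10,50,90]).round(3)); 
        r=cv2.minAreaRect((q[:,:2]*1000).astype(np.float32)); print(r,cv2.boxPoints(r).round(0).tolist())
        x0,y0,x1,y1=pb; q=P[y0:y1,x0:x1].reshape(-1,3); q=q[(q[:,2]>.035)&(q[:,2]<.07)]
        print('handle',len(q),q[:,2].max().round(4),cv2.minAreaRect((q[q[:,2]>q[:,2].max()-.008][:,:2]*1000).astype(np.float32)))
        # bed: bright grey, height about 12mm
        ref=np.array([onz('top',192,182,.012),onz('top',263,215,.012)])
        lo,hi=ref.min(0)-.03,ref.max(0)+.03
        b=(P[...,2]>.007)&(P[...,2]<.017)&(P[...,0]>lo[0])&(P[...,0]<hi[0])&(P[...,1]>lo[1])&(P[...,1]<hi[1])&(S<60)&(V>110)
        q=P[b]; r=cv2.minAreaRect((q[:,:2]*1000).astype(np.float32)); print('bed',len(q),np.median(q[:,2]).round(4),r,cv2.boxPoints(r).round(0).tolist())
        big=cv2.resize(im[kb[1]-20:kb[3]+25,kb[0]-30:kb[2]+50],None,fx=4,fy=4,interpolation=cv2.INTER_CUBIC); big2=cv2.resize(im[pb[1]-20:pb[3]+20,pb[0]-10:pb[2]+10],None,fx=4,fy=4,interpolation=cv2.INTER_CUBIC)
        c=np.zeros((330,760,3),np.uint8); 
        for B,x in((big,0),(big2,430)): B=B[:330,:760-x]; c[:B.shape[0],x:x+B.shape[1]]=B
        out.append(c[:300])
    cv2.imwrite('pics/c1.png',np.vstack(out)[:,:,::-1])
E
python3 m.py
```

```text
top knob [217.5  197.75] [216 197   4   2   4] topz [0.125 0.13  0.133] [0.5289 0.1916 0.1292]
top strip [365.51785714 189.48979592] [342 172  46  36 392] [0.009 0.013 0.016]
((587.3980712890625, -260.79754638671875), (162.60458374023438, 43.4891471862793), 59.29679870605469) [[527.0, -320.0], [565.0, -342.0], [648.0, -202.0], [610.0, -180.0]]
handle 81 0.0584 ((556.6248168945312, -309.32269287109375), (37.68404006958008, 13.143508911132812), 61.259944915771484)
bed 1556 0.0128 ((553.83251953125, 177.96054077148438), (124.86351776123047, 292.9441223144531), 7.223442554473877) [[473.0, 315.0], [510.0, 25.0], [634.0, 41.0], [597.0, 331.0]]
side knob [224.33050847 240.1779661 ] [219 234  11  13 118] topz [0.119 0.132 0.138] [0.538  0.2024 0.1341]
side strip [302.44356955 174.11811024] [282 166  47  18 381] [0.006 0.012 0.016]
((583.2815551757812, -260.798828125), (161.79127502441406, 48.70442581176758), 57.708309173583984) [[519.0, -316.0], [561.0, -342.0], [647.0, -205.0], [606.0, -179.0]]
handle 74 0.0591 ((551.46630859375, -309.281494140625), (37.59705352783203, 17.05194091796875), 60.50875473022461)
bed 1284 0.0117 ((544.6638793945312, 191.72018432617188), (254.51797485351562, 136.83831787109375), 87.42292785644531) [[471.0, 68.0], [607.0, 62.0], [619.0, 316.0], [482.0, 322.0]]
```

View pics/c1.png

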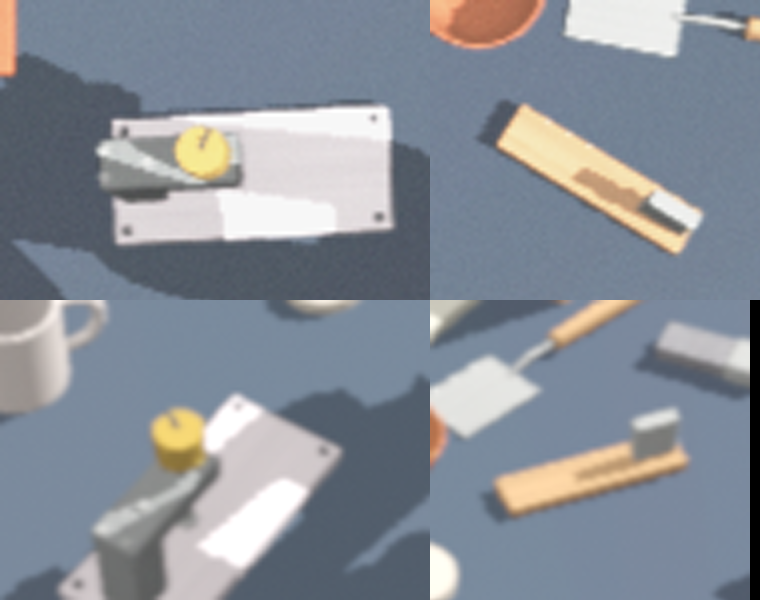

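The crops are clear. Knob top centre is at crop (203,152) in top and (178,126) in side, and the mark in top points up, slightly right. Now I compute poses from the corners seen.

Run:
```python
from h import *
T=lambda u,v,o:((u+.5)/4-.5+o[0],(v+.5)/4-.5+o[1])
def tri(a,b):
    (o1,d1),(o2,d2)=ray('top',*a),ray('side',*b)
    d1/=np.linalg.norm(d1);d2/=np.linalg.norm(d2)
    s=np.linalg.lstsq(np.c_[d1,-d2],o2-o1,rcond=None)[0]; p,q=o1+s[0]*d1,o2+s[1]*d2; return ((p+q)/2).round(4),round(np.linalg.norm(p-q),4)
ot=(165,155); os=(180,205)
B=np.array([onz('top',*T(u,v,ot),.012) for u,v in((113,120),(388,104),(393,227),(116,243))]); print('bed',B.round(4).tolist())
e=B[[0,3]].mean(0)-B[[1,2]].mean(0); print('len',np.linalg.norm(e),'w',np.linalg.norm(B[1]-B[2]),'stand y dir',np.degrees(np.arctan2(e[1],e[0])))
y=e/np.linalg.norm(e); print('axis from bed',(B[[1,2]].mean(0)+y*.13).round(4),(B[[0,3]].mean(0)-y*.09).round(4))
print('knobtop tri',tri(T(203,152,ot),T(178,126,os)),'onz',onz('top',*T(203,152,ot),.135).round(4),onz('side',*T(178,126,os),.135).round(4))
c=onz('top',*T(203,152,ot),.135); m=onz('top',*T(208,132,ot),.135)-c; print('mark top',np.degrees(np.arctan2(m[1],m[0])))
c=onz('side',*T(178,126,os),.135); m=onz('side',*T(172,111,os),.135)-c; print('mark side',np.degrees(np.arctan2(m[1],m[0])))
print('bed corner tri',tri(T(388,104,ot),T(238,93,os)),tri(T(393,227,ot),T(341,152,os)))
ot=(325,145);os=(265,130)
f=lambda u,v:T(u-430,v,ot); g=lambda u,v:T(u-430,v-300,os)
S=np.array([onz('top',*f(u,v),.012) for u,v in((519,103),(497,143),(680,254))]); print('strip',S.round(4).tolist())
e=S[1]-S[2]; L=np.linalg.norm(e); y=e/L; x=np.array([y[1],-y[0],0]); print(L,np.linalg.norm(S[0]-S[1]),'paddle y dir',np.degrees(np.arctan2(e[1],e[0])))
print('handle from strip',((S[0]+S[1])/2-y*.14).round(4))
print('handle top tri',tri(f(675,208),g(656,418)),'onz',onz('top',*f(675,208),.052).round(4),onz('side',*g(656,418),.052).round(4))
s=arm.get_state(); print(s['time'],s['q'],s['tool_rot'],s['finger_gap'])
```

```text
bed [[0.5874, 0.2924, 0.012], [0.6056, 0.0725, 0.012], [0.5068, 0.0655, 0.012], [0.4885, 0.2846, 0.012]]
len 0.22021154795129522 w 0.09907359315327546 stand y dir 94.74147861728137
axis from bed [0.5454 0.1986 0.012 ] [0.5454 0.1988 0.012 ]
knobtop tri (array([0.5428, 0.1974, 0.1362]), np.float64(0.0004)) onz [0.5428 0.1975 0.135 ] [0.5437 0.1967 0.135 ]
mark top -11.266750410378899
mark side -32.29531651124409
bed corner tri (array([0.6031, 0.0712, 0.0125]), np.float64(0.0054)) (array([0.5055, 0.0647, 0.0067]), np.float64(0.0043))
strip [[0.6453, -0.1987, 0.012], [0.6123, -0.1814, 0.012], [0.5268, -0.3253, 0.012]]
0.1674082796888083 0.03718991591969364 paddle y dir 59.27733858294405
handle from strip [ 0.5573 -0.3104  0.012 ]
handle top tri (array([ 0.5553, -0.312 ,  0.0529]), np.float64(0.0028)) onz [ 0.5567 -0.3116  0.052 ] [ 0.5546 -0.3135  0.052 ]
0.2 [-8.26497372e+01  3.02603238e+01  8.21283104e+01 -7.23857278e-04
  6.76898629e+01 -1.02275033e+01] [[ 9.53306503e-01  3.02004432e-01 -1.86866634e-04]
 [ 3.02004401e-01 -9.53305565e-01  1.35727919e-03]
 [ 2.31763330e-04 -1.35033763e-03 -9.99999061e-01]] 0.9978870780794006
```

Request:
{"method": "carry_out", "body": {"moves": [[0.98, 0.76, -0.2, 0.405], [0.98, 0.76, -0.2, 0.405], [0.98, 0.76, -0.2, 0.405], [0.98, 0.76, -0.2, 0.405], [0.98, 0.76, -0.2, 0.405]], "fingers": 1}}

```text
time: 0.7
tool_pos: [0.3121, -0.4998, 0.2059]
tool_rot: [[0.852, 0.524, -0.0], [0.524, -0.852, 0.0], [0.0, -0.0, -1.0]]
wrist_force: [-0.5, -0.4, 0.6]
finger_gap: 1.0
finger_force: 0.0
```

Request:
{"method": "carry_out", "body": {"moves": [[0.98, 0.76, -0.2, 0.405], [0.98, 0.76, -0.2, 0.405], [0.98, 0.76, -0.2, 0.405], [0.98, 0.76, -0.2, 0.405], [0.98, 0.76, -0.2, 0.405]]}}

```text
time: 1.2
tool_pos: [0.4347, -0.4048, 0.181]
tool_rot: [[0.7, 0.714, -0.0], [0.714, -0.7, 0.0], [0.0, -0.0, -1.0]]
wrist_force: [0.1, 0.4, 0.1]
finger_gap: 1.0
finger_force: 0.0
```

Request:
{"method": "carry_out", "body": {"moves": [[0.98, 0.76, -0.2, 0.405], [0.98, 0.76, -0.2, 0.405], [0.98, 0.76, -0.2, 0.405], [0.98, 0.76, -0.2, 0.405], [0.98, 0.76, -0.2, 0.405]]}}

```text
time: 1.7
tool_pos: [0.5571, -0.3098, 0.1559]
tool_rot: [[0.508, 0.861, -0.0], [0.861, -0.508, 0.0], [-0.0, -0.0, -1.0]]
wrist_force: [1.0, -0.7, 0.5]
finger_gap: 1.001
finger_force: 0.0
```

Request:
{"method": "carry_out", "body": {"moves": [[0, 0, -0.8, 0], [0, 0, -0.8, 0], [0, 0, 0, 0], [0, 0, 0, 0], [0, 0, 0, 0]]}}

```text
time: 2.2
tool_pos: [0.5567, -0.3115, 0.1173]
tool_rot: [[0.51, 0.86, 0.001], [0.86, -0.51, -0.001], [-0.0, 0.002, -1.0]]
wrist_force: [-0.2, -0.1, -0.2]
finger_gap: 0.997
finger_force: 0.0
```

Request:
{"method": "carry_out", "body": {"moves": [[0, 0, -0.8, 0], [0, 0, -0.8, 0], [0, 0, -0.8, 0], [0, 0, -0.8, 0], [0, 0, -0.64, 0]]}}

```text
time: 2.7
tool_pos: [0.5567, -0.3116, 0.0205]
tool_rot: [[0.51, 0.86, 0.001], [0.86, -0.51, -0.001], [-0.0, 0.002, -1.0]]
wrist_force: [-0.4, -0.2, 0.4]
finger_gap: 0.997
finger_force: 0.0
```

Request:
{"method": "carry_out", "body": {"moves": [[0, 0, 0, 0], [0, 0, 0, 0], [0, 0, 0, 0], [0, 0, 0, 0], [0, 0, 0, 0]], "fingers": 0, "force": 50}}

```text
time: 3.2
tool_pos: [0.5567, -0.3111, 0.0214]
tool_rot: [[0.51, 0.86, 0.001], [0.86, -0.51, -0.001], [-0.0, 0.001, -1.0]]
wrist_force: [-3.1, 1.9, 5.0]
finger_gap: 0.157
finger_force: 48.4
```

Request:
{"method": "carry_out", "body": {"moves": [[0, 0, 0, 0], [0, 0, 0, 0], [0, 0, 0, 0], [0, 0, 0.6, 0], [0, 0, 0.6, 0]]}}

```text
time: 3.7
tool_pos: [0.5557, -0.3103, 0.0505]
tool_rot: [[0.51, 0.86, -0.002], [0.86, -0.51, 0.001], [0.0, -0.002, -1.0]]
wrist_force: [-0.9, -0.1, -1.1]
finger_gap: 0.155
finger_force: 49.2
```

Run:
```python
from h import *
a,_=shot('side'); b,_=shot('top')
o=np.hstack([cv2.resize(i,None,fx=4,fy=4,interpolation=cv2.INTER_CUBIC) for i in(a[130:220,255:350],b[150:240,330:425])])
cv2.imwrite('pics/g1.png',o[:,:,::-1]); s=arm.get_state(); print(s['time'],s['tool_pos'],s['finger_gap'],s['finger_force'],s['wrist_force'],s['q'])
```

```text
3.8 [ 0.55777981 -0.31188689  0.05301766] 0.1535034672322436 49.27142858505249 [-0.34087262 -0.11811187 -2.27269459] [-3.92162871e+01  4.42945620e+01  8.72972038e+01  4.42536628e-03
  4.81181625e+01 -8.56877967e+00]
```

View pics/g1.png

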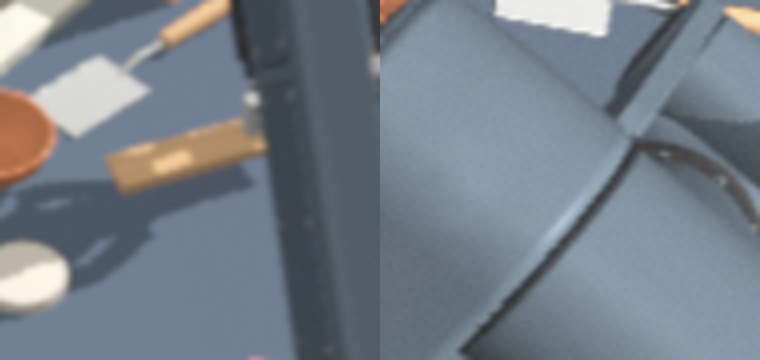

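Grasped and lifted: the side crop shows the strip clear of its shadow. Carrying it to the mouth of the throat.

Request:
{"method": "carry_out", "body": {"moves": [[0, 0, 1, 0], [0, 0.5, 1, 0], [0, 0.8, 0, 0.3], [0, 0.8, 0, 0.5], [0, 0.9, 0, 0.5]]}}

```text
time: 4.3
tool_pos: [0.5555, -0.2342, 0.0997]
tool_rot: [[0.367, 0.93, -0.001], [0.93, -0.367, 0.001], [0.0, -0.001, -1.0]]
wrist_force: [-0.4, 1.0, -1.4]
finger_gap: 0.15
finger_force: 49.2
```

Request:
{"method": "carry_out", "body": {"moves": [[0, 0.9, 0, 0.5], [0, 0.9, 0, 0.5], [0, 0.9, 0, 0.5], [0, 0.9, 0, 0.5], [0, 0.9, 0, 0.5]]}}

```text
time: 4.8
tool_pos: [0.5551, -0.1211, 0.0993]
tool_rot: [[0.075, 0.997, -0.002], [0.997, -0.075, 0.001], [0.001, -0.002, -1.0]]
wrist_force: [0.0, -0.7, -1.6]
finger_gap: 0.158
finger_force: 49.2
```

Request:
{"method": "carry_out", "body": {"moves": [[0.02, 0.9, 0, 0.5], [0.02, 0.9, 0, 0.5], [0.02, 0.9, 0, 0.35], [0.02, 0.9, 0, 0], [0, 0.9, 0, 0]]}}

```text
time: 5.3
tool_pos: [0.557, -0.0089, 0.0994]
tool_rot: [[-0.085, 0.996, -0.002], [0.996, 0.085, 0.001], [0.001, -0.002, -1.0]]
wrist_force: [0.7, -0.5, -1.3]
finger_gap: 0.157
finger_force: 49.2
```

Request:
{"method": "carry_out", "body": {"moves": [[0, 0.8, 0, 0], [0, 0.38, 0, 0], [0, 0, -0.8, 0], [0, 0, -0.8, 0], [0, 0, -0.4, 0]]}}

```text
time: 5.8
tool_pos: [0.5568, 0.0191, 0.0486]
tool_rot: [[-0.084, 0.996, -0.003], [0.996, 0.084, 0.0], [0.001, -0.003, -1.0]]
wrist_force: [-0.9, -0.1, -0.8]
finger_gap: 0.158
finger_force: 49.3
```

Run:
```python
from h import *
a,d=shot('side'); b,e=shot('top')
o=np.hstack([cv2.resize(i,None,fx=4,fy=4,interpolation=cv2.INTER_CUBIC) for i in(a[200:320,185:285],b[150:270,185:285])])
cv2.imwrite('pics/g2.png',o[:,:,::-1]); s=arm.get_state(); print(s['time'],s['tool_pos'],np.degrees(np.arctan2(s['tool_rot'][1][1],s['tool_rot'][0][1])),s['finger_gap'],s['wrist_force'],s['q'])
```

```text
5.9 [0.55675778 0.01886632 0.04862861] 4.767060286952718 0.15473680331996745 [-0.53803827 -0.34639066 -0.92745595] [-9.55027064e+00  4.07937977e+01  9.94256413e+01 -6.56630852e-03
  4.00113048e+01 -1.43121893e+01]
```

View pics/g2.png

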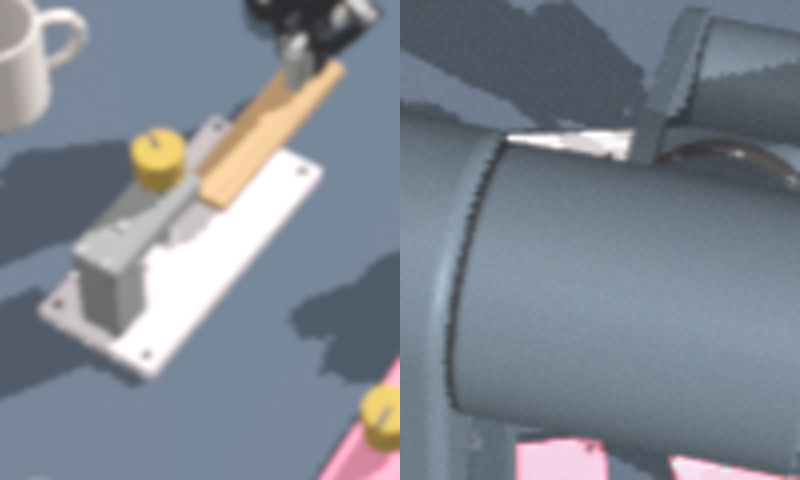

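Paddle in line with the arm and clear; its bare end is at crop (215,200) in side, and the foot is visible at (170,232). Lower and insert.

Request:
{"method": "carry_out", "body": {"moves": [[0.06, 0, -0.3, 0], [0, 0, -0.26, 0], [0, 0, 0, 0], [-0.05, 0.4, 0, 0], [-0.05, 0.5, 0, 0]]}}

```text
time: 6.4
tool_pos: [0.5575, 0.0416, 0.0367]
tool_rot: [[-0.082, 0.997, 0.001], [0.997, 0.082, 0.0], [0.0, 0.001, -1.0]]
wrist_force: [0.5, 0.8, -1.6]
finger_gap: 0.154
finger_force: 49.3
```

Request:
{"method": "carry_out", "body": {"moves": [[-0.05, 0.5, 0, 0], [-0.05, 0.5, 0, 0], [-0.05, 0.5, 0, 0], [0, 0.5, 0, 0], [0, 0, 0, 0]]}}

```text
time: 6.9
tool_pos: [0.5533, 0.0932, 0.0364]
tool_rot: [[-0.085, 0.996, 0.0], [0.996, 0.085, 0.0], [0.0, 0.0, -1.0]]
wrist_force: [-0.3, -0.1, -2.0]
finger_gap: 0.155
finger_force: 49.3
```

Run:
```python
from h import *
a,d=shot('side')
o=cv2.resize(a[190:310,185:285],None,fx=5,fy=5,interpolation=cv2.INTER_CUBIC)
cv2.imwrite('pics/g3.png',o[:,:,::-1]); s=arm.get_state(); print(s['time'],s['tool_pos'],s['finger_gap'],s['wrist_force'],s['q'])
```

```text
6.95 [0.55347894 0.09234897 0.03633512] 0.15706633086032423 [-0.50383964 -0.55329359 -1.22507997] [-1.93269413e+00  4.21378692e+01  9.92177995e+01 -1.15140657e-02
  3.86334389e+01 -6.80105270e+00]
```

View pics/g3.png

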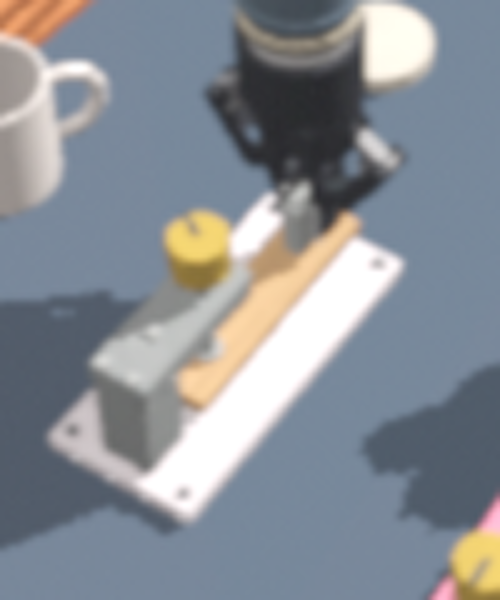

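Inserted: the strip passes under the foot (crop (208,348)) with its end at about (190,390), short of the post. Set down and release.

Request:
{"method": "carry_out", "body": {"moves": [[0, 0, -0.08, 0], [0, 0, -0.07, 0], [0, 0, 0, 0], [0, 0, 0, 0], [0, 0, 0, 0]]}}

```text
time: 7.45
tool_pos: [0.5538, 0.0909, 0.0334]
tool_rot: [[-0.082, 0.997, 0.001], [0.997, 0.082, 0.0], [0.0, 0.001, -1.0]]
wrist_force: [-0.7, 2.2, 4.8]
finger_gap: 0.153
finger_force: 50.3
```

Request:
{"method": "carry_out", "body": {"moves": [[0, 0, 0, 0], [0, 0, 0, 0], [0, 0, 0, 0], [0, 0, 0, 0], [0, 0, 0.4, 0]], "fingers": 1}}

```text
time: 7.95
tool_pos: [0.5524, 0.0911, 0.0417]
tool_rot: [[-0.083, 0.997, -0.003], [0.997, 0.083, 0.0], [0.0, -0.003, -1.0]]
wrist_force: [-0.1, -0.0, 0.9]
finger_gap: 0.985
finger_force: 0.0
```

Request:
{"method": "carry_out", "body": {"moves": [[0, 0, 0.8, 0], [0, 0, 1, 0], [0, 0, 1, 0], [0, 0, 1, 0], [0, 0, 1, 0]]}}

```text
time: 8.45
tool_pos: [0.5534, 0.0912, 0.1643]
tool_rot: [[-0.083, 0.997, 0.0], [0.997, 0.083, -0.0], [-0.0, 0.0, -1.0]]
wrist_force: [0.7, 0.6, -0.4]
finger_gap: 1.001
finger_force: 0.0
```

Request:
{"method": "carry_out", "body": {"moves": [[0, 0, 1, 0], [0, 0, 0, 0], [0, 0, 0, 0], [0, 0, 0, 0], [0, 0, 0, 0]]}}

```text
time: 8.95
tool_pos: [0.5526, 0.0912, 0.1864]
tool_rot: [[-0.083, 0.997, -0.003], [0.997, 0.083, 0.0], [0.0, -0.003, -1.0]]
wrist_force: [0.8, 0.7, 0.0]
finger_gap: 1.001
finger_force: 0.0
```

Run:
```python
from h import *
a,d=shot('side');b,_=shot('top')
o=np.hstack([cv2.resize(i,None,fx=4,fy=4,interpolation=cv2.INTER_CUBIC) for i in(a[195:315,185:285],b[150:270,175:275])])
cv2.imwrite('pics/g4.png',o[:,:,::-1]); s=arm.get_state(); print(s['time'],s['tool_pos'],s['finger_gap'],s['wrist_force'],s['q'])
```

```text
9.05 [0.55291945 0.09122068 0.18652213] 1.000426463390361 [-0.43368467  0.44614468  0.07251477] [-2.05638409e+00  2.86027392e+01  9.40098072e+01  5.31060629e-04
  5.75135522e+01 -6.81000297e+00]
```

View pics/g4.png

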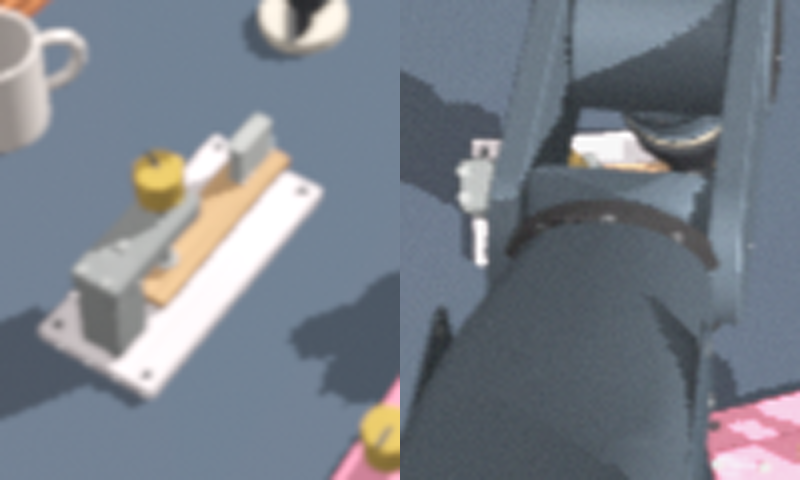

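Paddle lies flat under the foot and is released. Now moving to the knob, pre-turned about 100° anticlockwise.

Request:
{"method": "carry_out", "body": {"moves": [[-0.04, 0.43, 0, 0.97], [-0.04, 0.43, 0, 0.97], [-0.04, 0.43, 0, 0.97], [-0.04, 0.43, 0, 0.97], [-0.04, 0.43, 0, 0.97]]}}

```text
time: 9.55
tool_pos: [0.5482, 0.1453, 0.1868]
tool_rot: [[-0.621, 0.784, -0.001], [0.784, 0.621, -0.0], [0.001, -0.001, -1.0]]
wrist_force: [-0.5, 0.8, 0.3]
finger_gap: 0.999
finger_force: 0.0
```

Request:
{"method": "carry_out", "body": {"moves": [[-0.03, 0.42, 0, 0.97], [-0.03, 0.42, 0, 0.97], [-0.03, 0.42, 0, 0.97], [-0.03, 0.42, 0, 0.97], [-0.03, 0.42, 0, 0.97]]}}

```text
time: 10.05
tool_pos: [0.5444, 0.1978, 0.1868]
tool_rot: [[-0.95, 0.314, -0.001], [0.314, 0.95, -0.0], [0.001, -0.001, -1.0]]
wrist_force: [-0.7, -0.1, -0.4]
finger_gap: 0.999
finger_force: 0.0
```

Request:
{"method": "carry_out", "body": {"moves": [[0, 0, 0, 0.97], [0, 0, 0, 0.97], [0, 0, 0, 0.97], [0, 0, 0, 0.97], [0, 0, 0, 0.97]]}}

```text
time: 10.55
tool_pos: [0.5444, 0.1974, 0.1868]
tool_rot: [[-0.966, -0.26, -0.001], [-0.26, 0.966, -0.0], [0.002, 0.0, -1.0]]
wrist_force: [-0.2, 0.6, 0.3]
finger_gap: 0.999
finger_force: 0.0
```

Request:
{"method": "carry_out", "body": {"moves": [[0, 0, 0, 0], [0, 0, 0, 0], [0, 0, 0, 0], [0, 0, 0, 0], [0, 0, 0, 0]]}}

```text
time: 11.05
tool_pos: [0.5448, 0.1975, 0.1875]
tool_rot: [[-0.967, -0.255, -0.0], [-0.255, 0.967, -0.0], [0.0, -0.0, -1.0]]
wrist_force: [0.7, 0.4, 0.7]
finger_gap: 1.0
finger_force: 0.0
```

Run:
```python
from h import *
a,d=shot('side')
o=cv2.resize(a[175:295,165:285],None,fx=5,fy=5,interpolation=cv2.INTER_CUBIC)
cv2.imwrite('pics/g5.png',o[:,:,::-1]); s=arm.get_state(); print(s['time'],s['tool_pos'],s['wrist_force'],s['ft_torque'],s['q'])
```

```text
11.1 [0.54477086 0.19744271 0.18753868] [ 0.31688633 -0.26125515 -0.64429044] [-0.00039413  0.02518889  0.03396424] [ 8.87866505e+00  2.98175011e+01  9.13015572e+01 -1.00461234e-03
  5.88854205e+01 -9.58898166e+01]
```

View pics/g5.png

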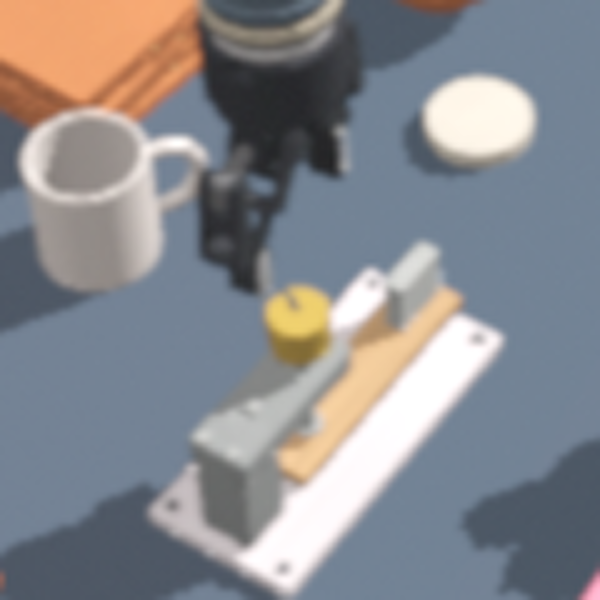

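Fingers straddle the knob (crop (298,310)). Lower and grip.

Request:
{"method": "carry_out", "body": {"moves": [[-0.03, 0.02, -0.7, 0], [0, 0, -0.7, 0], [0, 0, -0.7, 0], [0, 0, -0.7, 0], [0, 0, -0.6, 0]]}}

```text
time: 11.6
tool_pos: [0.5439, 0.198, 0.1018]
tool_rot: [[-0.967, -0.255, -0.0], [-0.255, 0.967, -0.0], [0.0, 0.0, -1.0]]
wrist_force: [-0.6, -0.7, -0.0]
finger_gap: 1.001
finger_force: 0.0
```

Request:
{"method": "carry_out", "body": {"moves": [[0, 0, 0, 0], [0, 0, 0, 0], [0, 0, 0, 0], [0, 0, 0, 0], [0, 0, 0, 0]], "fingers": 0, "force": 40}}

```text
time: 12.1
tool_pos: [0.5444, 0.1994, 0.104]
tool_rot: [[-0.967, -0.254, 0.002], [-0.254, 0.967, 0.003], [-0.003, 0.002, -1.0]]
wrist_force: [-2.0, 5.7, 3.8]
finger_gap: 0.41
finger_force: 40.3
```

Request:
{"method": "carry_out", "body": {"moves": [[0, 0, 0, 0], [0, 0, 0, 0], [0, 0, 0, 0], [0, 0, 0, 0], [0, 0, 0, 0]]}}

```text
time: 12.6
tool_pos: [0.5444, 0.1994, 0.104]
tool_rot: [[-0.967, -0.254, 0.002], [-0.254, 0.967, 0.003], [-0.003, 0.002, -1.0]]
wrist_force: [-1.5, 5.1, 4.1]
finger_gap: 0.41
finger_force: 40.3
```

Run:
```python
from h import *
s=arm.get_state(); print(s['time'],s['tool_pos'],s['tool_rot'],s['finger_gap'],s['wrist_force'],s['ft_torque'],s['q'])
```

```text
12.6 [0.54442826 0.19943724 0.10399993] [[-0.96707096 -0.25449928  0.00197095]
 [-0.25449415  0.96707102  0.00252519]
 [-0.00254871  0.00194044 -0.99999487]] 0.4096170748278064 [-1.48740938  5.13427004  4.07982623] [ 0.83969281  0.25161698 -0.04786897] [  9.01673482  36.64456555  94.92952909   0.16770191  48.29182009
 -95.83850061]
```

Request:
{"method": "carry_out", "body": {"moves": [[0, 0.05, 0, 0], [0, 0, 0, -0.5], [0, 0, 0, -1], [0, 0, 0, -1], [0, 0, 0, -1]]}}

```text
time: 13.1
tool_pos: [0.5445, 0.1988, 0.104]
tool_rot: [[-0.986, 0.165, 0.002], [0.165, 0.986, -0.001], [-0.002, -0.001, -1.0]]
wrist_force: [-1.5, -0.0, 7.8]
finger_gap: 0.409
finger_force: 40.6
```

Request:
{"method": "carry_out", "body": {"moves": [[0, 0, 0, -1], [0, 0, 0, -1], [0, 0, 0, -1], [0, 0, 0, -1], [0, 0, 0, -1]]}}

```text
time: 13.6
tool_pos: [0.544, 0.1979, 0.104]
tool_rot: [[-0.721, 0.693, 0.0], [0.693, 0.721, -0.002], [-0.002, -0.002, -1.0]]
wrist_force: [-2.0, -3.0, 6.6]
finger_gap: 0.411
finger_force: 40.7
```

Request:
{"method": "carry_out", "body": {"moves": [[0, 0, 0, -1], [0, 0, 0, -1], [0, 0, 0, -1], [0, 0, 0, -1], [0, 0, 0, -1]]}}

```text
time: 14.1
tool_pos: [0.5432, 0.1974, 0.104]
tool_rot: [[-0.204, 0.979, -0.002], [0.979, 0.204, -0.003], [-0.003, -0.002, -1.0]]
wrist_force: [-4.9, -4.2, 9.1]
finger_gap: 0.41
finger_force: 40.9
```

```bash
cat > st.py <<'E'
from h import *
s=arm.get_state(); R=np.array(s['tool_rot']); print(s['time'],s['tool_pos'],'yaw',np.degrees(np.arctan2(R[1,1],R[0,1])).round(2),s['finger_gap'],s['finger_force'],np.round(s['wrist_force'],1),np.round(s['ft_torque'],3),s['q'][5])
E
python3 st.py
```

```text
14.1 [0.54317089 0.19742243 0.10395945] yaw 11.79 0.4098274198864361 40.85765540599823 [-4.9 -4.2  9.1] [-0.664  0.586 -0.049] -2.6366631349117973
```

Request:
{"method": "carry_out", "body": {"moves": [[0, 0, 0.04, -1], [0, 0, 0, -1], [0, 0, 0, -1], [0, 0, 0, -1], [0, 0, 0, -1]]}}

```text
time: 14.6
tool_pos: [0.5421, 0.1975, 0.104]
tool_rot: [[0.384, 0.923, -0.004], [0.923, -0.384, -0.003], [-0.005, -0.002, -1.0]]
wrist_force: [-4.7, -3.3, 5.5]
finger_gap: 0.41
finger_force: 40.4
```

Request:
{"method": "carry_out", "body": {"moves": [[0, 0, 0, -1], [0, 0, 0, -1], [0, 0, 0, -0.5], [0, 0, 0, 0], [0, 0, 0, 0]]}}

```text
time: 15.1
tool_pos: [0.5417, 0.1977, 0.104]
tool_rot: [[0.637, 0.771, -0.005], [0.771, -0.637, -0.003], [-0.005, -0.002, -1.0]]
wrist_force: [-5.9, -3.7, 4.2]
finger_gap: 0.406
finger_force: 40.6
```

```bash
python3 st.py
```

```text
15.1 [0.54169923 0.19771653 0.10401067] yaw -39.54 0.40637064243364024 40.58022201061249 [-5.9 -3.7  4.2] [-0.505  0.689 -0.027] 48.67141306937131
```

Request:
{"method": "carry_out", "body": {"moves": [[0, 0, 0, -0.5], [0, 0, 0, -0.5], [0, 0, 0, -0.3], [0, 0, 0, 0], [0, 0, 0, 0]]}}

```text
time: 15.6
tool_pos: [0.5415, 0.1979, 0.104]
tool_rot: [[0.749, 0.663, -0.005], [0.663, -0.749, -0.003], [-0.006, -0.001, -1.0]]
wrist_force: [-5.2, -2.2, 5.8]
finger_gap: 0.406
finger_force: 40.6
```

```bash
python3 st.py
```

```text
15.6 [0.54150684 0.19789568 0.10401282] yaw -48.48 0.4064778679567523 40.612916350364685 [-5.2 -2.2  5.8] [-0.421  0.727 -0.061] 57.60706229089586
```

Request:
{"method": "carry_out", "body": {"moves": [[0, 0, 0, -0.5], [0, 0, 0, -0.3], [0, 0, 0, -0.2], [0, 0, 0, 0], [0, 0, 0, 0]]}}

```text
time: 16.1
tool_pos: [0.5414, 0.1981, 0.104]
tool_rot: [[0.823, 0.568, -0.005], [0.568, -0.823, -0.002], [-0.006, -0.001, -1.0]]
wrist_force: [-5.6, -1.8, 5.9]
finger_gap: 0.411
finger_force: 40.6
```

```bash
python3 st.py
```

```text
16.1 [0.54136369 0.19806028 0.10400799] yaw -55.37 0.4112367512982047 40.62812268733978 [-5.6 -1.8  5.9] [-0.351  0.793 -0.106] 64.48419740035077
```

Request:
{"method": "carry_out", "body": {"moves": [[0, 0, 0, -0.5], [0, 0, 0, -0.5], [0, 0, 0, 0], [0, 0, 0, 0], [0, 0, 0, 0]]}}

```text
time: 16.6
tool_pos: [0.5412, 0.1982, 0.104]
tool_rot: [[0.885, 0.466, -0.006], [0.466, -0.885, -0.002], [-0.006, -0.001, -1.0]]
wrist_force: [-5.7, -1.2, 5.9]
finger_gap: 0.407
finger_force: 40.6
```

```bash
python3 st.py
```

```text
16.6 [0.54124273 0.19824253 0.10403015] yaw -62.23 0.40739135987349323 40.638644099235535 [-5.7 -1.2  5.9] [-0.236  0.83   0.036] 71.35045061340719
```

Request:
{"method": "carry_out", "body": {"moves": [[0, 0, 0, -0.5], [0, 0, 0, -0.5], [0, 0, 0, 0], [0, 0, 0, 0], [0, 0, 0, 0]]}}

```text
time: 17.1
tool_pos: [0.5415, 0.1985, 0.104]
tool_rot: [[0.933, 0.359, -0.005], [0.359, -0.933, -0.002], [-0.005, 0.0, -1.0]]
wrist_force: [-5.6, -0.7, 5.7]
finger_gap: 0.41
finger_force: 40.6
```

```bash
python3 st.py
```

```text
17.1 [0.54149286 0.19851987 0.10399626] yaw -68.95 0.41032344660704234 40.63048481941223 [-5.6 -0.7  5.7] [-0.027  0.741  0.547] 78.11139278708345
```

Wrist torque jumped to 0.55 N m: the stop. A little more to confirm.

Request:
{"method": "carry_out", "body": {"moves": [[0, 0, 0, -0.2], [0, 0, 0, -0.15], [0, 0, 0, 0], [0, 0, 0, 0], [0, 0, 0, 0]]}}

```text
time: 17.6
tool_pos: [0.5422, 0.1988, 0.104]
tool_rot: [[0.948, 0.319, -0.004], [0.319, -0.948, -0.002], [-0.004, 0.001, -1.0]]
wrist_force: [-4.7, 0.2, 5.4]
finger_gap: 0.411
finger_force: 40.7
```

```bash
python3 st.py
```

```text
17.6 [0.54216338 0.19878497 0.10398577] yaw -71.39 0.41088962372691457 40.699803829193115 [-4.7  0.2  5.4] [-0.002  0.811  0.749] 80.54194118715904
```

Seated. Now I back off a quarter turn plus about 5° for the wind-up in the fingers.

Request:
{"method": "carry_out", "body": {"moves": [[0, 0, 0, 0.5], [0, 0, 0, 1], [0, 0, 0, 1], [0, 0, 0, 1], [0, 0, 0, 1]]}}

```text
time: 18.1
tool_pos: [0.5424, 0.1985, 0.104]
tool_rot: [[0.648, 0.762, -0.003], [0.762, -0.648, -0.001], [-0.003, -0.002, -1.0]]
wrist_force: [-4.9, -1.6, 5.9]
finger_gap: 0.408
finger_force: 40.7
```

Request:
{"method": "carry_out", "body": {"moves": [[0, 0, 0, 1], [0, 0, 0, 1], [0, 0, 0, 1], [0, 0, 0, 1], [0, 0, 0, 1]]}}

```text
time: 18.6
tool_pos: [0.5427, 0.1984, 0.104]
tool_rot: [[0.105, 0.994, -0.003], [0.994, -0.105, -0.001], [-0.002, -0.002, -1.0]]
wrist_force: [-5.3, -1.1, 4.3]
finger_gap: 0.405
finger_force: 40.6
```

Request:
{"method": "carry_out", "body": {"moves": [[0, 0, 0, 1], [0, 0, 0, 1], [0, 0, 0, 1], [0, 0, 0, 0.8], [0, 0, 0, 0.5]]}}

```text
time: 19.1
tool_pos: [0.5431, 0.1985, 0.104]
tool_rot: [[-0.398, 0.918, -0.002], [0.918, 0.398, -0.001], [-0.0, -0.002, -1.0]]
wrist_force: [-4.3, -1.8, 5.3]
finger_gap: 0.411
finger_force: 40.6
```

Request:
{"method": "carry_out", "body": {"moves": [[0, 0, 0, 0], [0, 0, 0, 0], [0, 0, 0, 0], [0, 0, 0, 0], [0, 0, 0, 0]]}}

```text
time: 19.6
tool_pos: [0.543, 0.1985, 0.104]
tool_rot: [[-0.395, 0.919, -0.002], [0.919, 0.395, -0.001], [-0.0, -0.002, -1.0]]
wrist_force: [-4.8, -1.7, 5.8]
finger_gap: 0.408
finger_force: 40.6
```

```bash
python3 st.py
python3 - <<'E'
from h import *
a,d=shot('side')
o=cv2.resize(a[205:295,180:270],None,fx=6,fy=6,interpolation=cv2.INTER_CUBIC)
cv2.imwrite('pics/g6.png',o[:,:,::-1])
E
```

```text
19.6 [0.54304347 0.19849192 0.10396649] yaw 23.25 0.40793008232796013 40.63466191291809 [-4.8 -1.7  5.8] [-0.232  0.608  0.103] -14.165280461751422
```

View pics/g6.png

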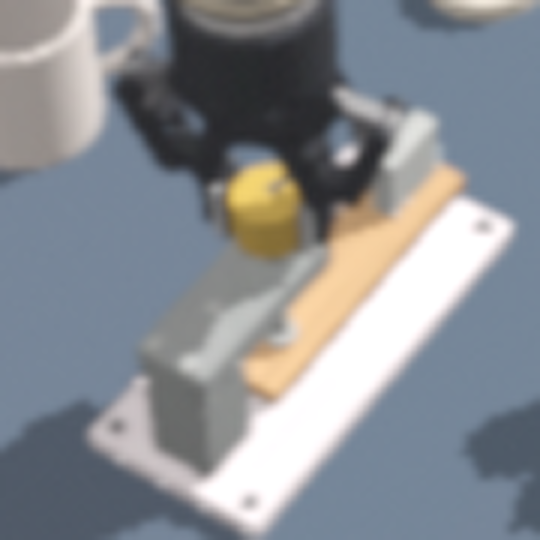

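The grip holds and the paddle is undisturbed. I check the knob angle from its mark, with the same method on the first side picture as a reference.

Run:
```python
from h import *
cv2.imwrite('pics/s2.png',shot('side')[0][:,:,::-1])
cx,cy=proj('side',[.5432,.1980,.135]); print(cx,cy)
for f in('s1','s2'):
    im=cv2.imread(f'pics/{f}.png')[:,:,::-1].astype(float)
    v,u=np.mgrid[225:250,212:238]
    W=np.array([[onz('side',a,b,.135)[:2] for a in range(212,238)] for b in range(225,250)])-[.5432,.1980]
    r=np.hypot(W[...,0],W[...,1]); g=im[225:250,212:238,0]; 
    m=(r<.015)&(r>.003); w=np.clip(np.percentile(g[m],70)-g,0,None)*m; w[w<.35*w.max()]=0
    p=(W*w[...,None]).sum((0,1))/w.sum(); a=np.degrees(np.arctan2(p[1],p[0]))
    print(f,p.round(4),'ang',a.round(1),'joint',np.radians((94.7-a)%360).round(2)); print(np.where(r<.017,g,0)[5:21,3:22].astype(int))
```

```text
223.96341882178473 236.48582616438674
s1 [ 0.0087 -0.0033] ang -20.8 joint 2.02
[[  0   0   0   0   0   0   0   0   0   0   0   0   0   0   0   0   0   0
    0]
 [  0   0   0   0   0   0   0   0   0   0   0   0   0   0   0   0   0   0
    0]
 [  0   0   0   0   0   0   0   0 188 200 200   0   0   0   0   0   0   0
    0]
 [  0   0   0   0   0   0 172 184 210 230 236 234 226 208   0   0   0   0
    0]
 [  0   0   0   0 185 212 216 198 199 226 242 245 243 237 222   0   0   0
    0]
 [  0   0   0   0 222 238 236 213 186 212 238 246 247 246 240   0   0   0
    0]
 [  0   0   0 208 238 246 243 226 200 207 232 244 247 247 244 231   0   0
    0]
 [  0   0   0 211 241 248 246 240 231 230 240 246 247 247 244 241   0   0
    0]
 [  0   0   0   0 238 246 248 246 244 244 246 247 247 247 243   0   0   0
    0]
 [  0   0   0   0 224 242 247 247 247 247 247 247 247 244   0   0   0   0
    0]
 [  0   0   0   0   0 229 241 245 247 247 247 244 239   0   0   0   0   0
    0]
 [  0   0   0   0   0   0   0 231 237 238 237   0   0   0   0   0   0   0
    0]
 [  0   0   0   0   0   0   0   0   0   0   0   
[... 916 characters left out ...]
 239 234 222 197 185 190 182 144  85   0   0
    0]
 [  0   0   0   0 228 234 232 225 220 214 194 181 179 173 147   0   0   0
    0]
 [  0   0   0   0 196 203 201 197 194 191 183 179 177 167   0   0   0   0
    0]
 [  0   0   0   0   0 177 181 181 181 180 179 177 173   0   0   0   0   0
    0]
 [  0   0   0   0   0   0   0 173 173 173 171   0   0   0   0   0   0   0
    0]
 [  0   0   0   0   0   0   0   0   0   0   0   0   0   0   0   0   0   0
    0]
 [  0   0   0   0   0   0   0   0   0   0   0   0   0   0   0   0   0   0
    0]
 [  0   0   0   0   0   0   0   0   0   0   0   0   0   0   0   0   0   0
    0]
 [  0   0   0   0   0   0   0   0   0   0   0   0   0   0   0   0   0   0
    0]]
```

The mark is shadowed in the last picture, so I rely on the turn count. The start from the mark was 2.02 rad and the stop came about 3.0 rad later, which matches 5.0. The knob is then 86 to 95° back from its seat, within tolerance, so I hand in.

```bash
python3 -c "
from bench import arm
print(arm.finish_job())"
```

```text
the job is handed in; nothing more can be done
None
```

I've handed the job in; no verdict came back. The paddle lies flat under the foot and is released. The thumbscrew was turned to its stop, then backed off about a quarter turn (86–95° by wrist rotation, since its mark was in shadow), and is still gripped at 40 N.

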